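# Turn a tote half a turn and slide it home onto the loaded tote by feel

### The arm

A 6-joint arm with a two-finger parallel gripper is mounted at the origin on the work surface. World frame = base frame: x ahead of the robot, y to its left, z up, the work surface at z = 0. Lengths are in m, angles in rad, forces in N, time in s.
With the tool pointing down it reaches from about 0.35 to 0.8 m from the base axis. Payload 7.3 kg.
Tool frame: the origin (TCP) lies at the very end of the fingers, on their centre line; the grasp point (between the pads) lies 19 mm behind it; z points along the fingers, y is the direction in which the jaws open and shut (so a half turn about z gives the same grasp; the last joint's range is limited). The gripper opens to 85 mm and grips with 20 to 120 N. Pads are 22 mm wide; open, the fingers measure 114 mm over their backs; the gripper's body (76 mm by 85 mm) begins 54 mm behind the grasp point. The pads swing forward as they close: fully open they stand 13 mm farther back than shut.
Start: joints at [-1.408, 0.342, 1.524, -0, 1.275, -0.146], TCP at [0.16, -0.5, 0.231] pointing down, gripper open.
Joint ranges: [-2.53, 2.53], [-0.77, 2.02], [0.04, 2.7], [-1, 4.14], [0.28, 2.66], [-3.11, 3.11]. Speed limits (rad/s): [2.57, 2.57, 3.14, 3.14, 3.14, 3.14].

### API

Orientations are given as a rotation vector (axis times angle).
In Python, from station import ctrl gives the robot as it stands. The module is installed in compiled form; this text tells all that it offers.
- The arm moves only by the tool send_rows, never from a script. Its argument "increments" is a list of rows, each an object of numbers: "wx", "wy", "wz": the turn, a rotation vector about the tool's x, y, z in degrees; "dx", "dy", "dz": the shift along the tool's x, y, z in m; "claw": the finger opening in m, from 0 to 0.0854. A call has 1 to 20 rows; each row is the pose to reach, as a shift and turn from the pose commanded when the call began, along the tool's axes at that moment; what a row does not reach only later rows make up. A row lasts 1/8 s, in which the tool goes at most 62.5 mm and 10.7 degrees, less where a joint would pass 70% of its speed; a pose out of reach is approached as far as the arm can. A call with a gripper value outside its range is refused whole. The fingers move at their own pace and stop on an object; "force" is the grip in N (left out, the last holds). Time passes only in rows, so rows that repeat a pose let the fingers close. It gives the time, the measured TCP pose, the force and the opening at its end, in the units of the state.
- ctrl.state(): the state, without advancing time (a new reading comes with each control period).
- ctrl.get_image(name): name is "scene" or "top"; returns a dict with "color" (480x640x3 uint8, blue, green, red), "fx", "fy", "cx", "cy" (pixels), "R" (3x3) and "t" (3): a world point X has camera coordinates R X + t. Camera axes: x right, y down, z forward; pixel columns grow to the right and rows downward; lengths in m; the calibration is good to about 2 mm. A picture is of the moment at which its call begins. There is no depth.
- ctrl.hand_in(): hands the job in, once; it reports no verdict.
Trained networks look in the newest picture that a camera, given by its name, has taken for a name from the list of things; names that differ only in an ending like _2 or _b are one class to them, and where a whole thing is asked for, a point or a joint stands for the part that bears it (a point fixed in the world has none). Each returns a list of dicts, best first, with "confidence" (0 to 1); they miss things now and then, are a little off and sometimes report something else, mostly with a low value. They report only what shows in the picture. A call takes as long as a camera call. They do not tell look-alikes from the thing itself.
- ctrl.trace(camera, target): "mask" (480x640 bool, what is visible of it) and "point" ([column, row] in pixels, amid what is visible of it).
The state is a dict: "time": time; "joint_positions": joint angles; "joint_vel": joint speeds; "effort": joint torques, N m; "ee_pos": TCP position; "ee_rot": TCP orientation; "force": force on the tool from outside, world axes, zero at the start; "wrist_torque": the same for the moment, N m; "grip_width": finger opening in m.
Only numpy, scipy, OpenCV 4.12 (cv2) and the standard library are available. Lean on these libraries where they do the work, as an engineer would, in place of code of your own. Each camera call takes 0.05 s, during which the arm holds its last target.

### The job

Stack the empty blue tote that stands across the flat black gauge case from the roller track (not the one at the robot's far left) on the tote of rings on the track. Turn it half a turn, so that it will stack and not nest, rest its feet on the loaded tote's runways and slide it along them until all four feet drop into their saddles; let go when it is level and fully home. The loaded tote may have rolled either way, so find the saddles by feel, never drop or force the tote, keep the rings in theirs and disturb nothing else.

Things in the scene. Friction and masses are not known exactly. Their poses are not given: they have to be found in the camera images.
- upper_tote: The empty blue stack-nest tote to be moved, alone on the bench: 300 x 162 mm over its rim, 90 mm high, 0.3 to 0.55 kg, mass centre near its middle, 50 mm up. Origin: centre of the plane under its feet; x along its length towards the end with a white card outside, y across, z up. Its card end and the loaded tote's point roughly the same way at the start: set down like that it would nest.
- upper_rim_l (a point): where to grip: top of the rim's +y long side at (12, 76, 90) mm in upper_tote's frame. The rim is a plain upright band all round, 10 mm thick and 30 mm deep (60 to 90 mm up). Fingers have room inside and out between x = -5 and +60 mm of the long side. Held by one side, the tote sags a little.
- upper_rim_r (a point): the same on the -y long side: (12, -76, 90) mm
- upper_foot (a point): underside of one of upper_tote's four feet, at (-85, 55.6, 0) mm; the others at (-85, -55.6), (45, 55.6), (45, -55.6). Each is 16 mm long in x, 12 mm wide, 12 mm high, with round toes (4 mm radius) towards +x and -x. The tote's floor begins above the feet and is narrower than the rim (265 x 127 mm).
- track: Fixed bench roller track, 380 x 206 mm, rollers' top 50 mm up; origin under its centre, x along the travel. It carries the loaded tote (same mould, 0.42 kg, three rings), card end to +x, in line with the track, feet on the rollers. That tote is not measured: it rolls along x with about 2.5 N and stands anywhere up to 13 mm either way of the track's origin, between end stops; y is 0 within 0.5 mm.
- saddle_mid (a point): a fixed point of the track: where one of the loaded tote's four saddle floors is if that tote stands at mid travel: (85, 55.6, 128) mm in the track's frame; the others at (85, -55.6), (-45, 55.6), (-45, -55.6). Saddles roll with the tote. Turned half round (card to -x), upper_tote has its feet over them: home, its origin is 128 mm above the track's, level, at y = 0.
- runway_mid (a point): a fixed point of the track: middle of one saddle's runway with the loaded tote at mid travel. A saddle is a pocket 9 mm deep, 1.5 mm play round a foot. From its +x side a flat runway leads on, 9.5 to 33 mm from the saddle's centre, 137 mm above the track's origin; on the -x side is only a 5.5 mm ledge. With upper_tote's origin 19 mm to +x of the track's, the feet always meet the runways; slid in -x they drop into the saddles.
- ring0: turned steel ring, 42 mm outside, 18 mm high, lying loose on the loaded tote's floor (floor 64 mm above the track's origin); origin under its centre. Stays in that tote
- ring1: turned steel ring, 42 mm outside, 18 mm high, lying loose on the loaded tote's floor (floor 64 mm above the track's origin); origin under its centre. Stays in that tote
- ring2: turned steel ring, 42 mm outside, 18 mm high, lying loose on the loaded tote's floor (floor 64 mm above the track's origin); origin under its centre. Stays in that tote
- gauge_case: bystander: closed flat black gauge case, 140 x 90 mm, 35 mm high; origin under its centre
- vee_block: bystander: steel vee block, 60 x 45 mm, 42 mm high; origin under its centre
- plug_gauges: bystander: aluminium bar 160 x 55 mm with three upright plug gauges, 87 mm high; origin under its centre
- caliper: bystander: caliper lying flat, beam 230 mm long along its x, 12 mm high; origin under the beam's middle
- micrometer: bystander: outside micrometer lying flat, about 165 x 55 mm, 16 mm high; origin under the middle of its bow's opening
- wipe_bottle: bystander: clear round bottle, 64 mm across, 150 mm high; origin under its centre
- spare_tote: bystander: a third, empty tote of the same mould, standing on the bench far to the left; origin and axes as upper_tote. Leave it alone
There are look-alikes about, which are no part of the job. Leave any red look-alike of the ring2 alone. Leave any turquoise look-alike of the ring1 alone.

How it is judged:
On the way:
1. the empty tote, turned half round, rests with its feet on the loaded tote's runways, 137 mm above the track's origin (z of upper_tote in the frame of track between 0.134 and 0.14 m and horizontal distance between upper_tote and track below 0.055 m and contact force between upper_tote and track above 0.5 N and angle between the x axis of upper_tote and the x axis of track, either way round below 0.08 rad), for 0.1 s.
At the end, for the whole second after the job is handed in: The empty tote, turned half round, is home in the saddles: origin 126.2 to 130 mm above the track's, within 20 mm of it along x and 5 mm along y, level with it to 0.015 rad, in line to 0.04 rad, at rest (under 10 mm/s); the three rings lie in the tote on the track (z of upper_tote in the frame of track between 0.1262 and 0.13 m and x of upper_tote in the frame of track between -0.02 and 0.02 m and y of upper_tote in the frame of track between -0.005 and 0.005 m and angle between the z axis of upper_tote and the z axis of track, either way round below 0.015 rad and angle between the x axis of upper_tote and the x axis of track, either way round below 0.04 rad and linear speed of upper_tote below 0.01 m/s and z of ring0 in the frame of track between 0.055 and 0.09 m and x of ring0 in the frame of track between -0.15 and 0.15 m and y of ring0 in the frame of track between -0.06 and 0.06 m and z of ring1 in the frame of track between 0.055 and 0.09 m and x of ring1 in the frame of track between -0.15 and 0.15 m and y of ring1 in the frame of track between -0.06 and 0.06 m and z of ring2 in the frame of track between 0.055 and 0.09 m and x of ring2 in the frame of track between -0.15 and 0.15 m and y of ring2 in the frame of track between -0.06 and 0.06 m); the robot touches nothing.
It fails at once if the tote is dropped or forced: more than 30 N between it and the loaded tote or the track (contact force between upper_tote and track above 30 N).
It fails at once if something else on the bench is moved more than 20 mm (distance of any of gauge_case, vee_block, plug_gauges, caliper, micrometer, wipe_bottle, spare_tote from where it was at the start of the episode above 0.02 m).
It also fails if it takes over 48 s, if anything falls off the work surface, if the arm or the gripper's body presses on something with over 40 N, if the wrist force passes 120 N, or if a joint passes its speed limit or range.

## Working session

There is one attempt and no reset: what is moved stays moved. The work goes in short steps, Python scripts to look and compute and a tool call to move; the robot and the scene stay as the last step left them, time stands still between calls to the robot, and variables do not carry over. Pictures are saved under pics/ and viewed, and the job is handed in when it is done.

Besides the shell and the picture viewer there is one more tool, called after "Request:" as a command line: name --argument value ..., lists and objects as JSON in quotes. send_rows: Moves the arm, as the interface text tells. Its arguments: {"type":"object","properties":{"increments":{"type":"array","items":{"type":"object","properties":{"wx":{"type":"number"},"wy":{"type":"number"},"wz":{"type":"number"},"dx":{"type":"number"},"dy":{"type":"number"},"dz":{"type":"number"},"claw":{"type":"number"}}}},"force":{"type":"number"}},"required":["increments"]}

```bash
mkdir -p pics; ls; python3 - <<'E'
from station import ctrl
import cv2
s=ctrl.state();print({k:(v if not hasattr(v,'round') else v) for k,v in s.items()})
for n in ("scene","top"):
    im=ctrl.get_image(n);cv2.imwrite(f"pics/{n}0.png",im["color"]);print(n,im["fx"],im["fy"],im["cx"],im["cy"],im["R"],im["t"])
E
```

```text
pics
{'time': 0.0, 'joint_positions': array([-1.40796779e+00,  3.42734587e-01,  1.52502229e+00,  1.07865517e-05,
        1.27543686e+00, -1.45977976e-01]), 'joint_vel': array([-1.46197795e-03, -1.28173177e-04,  7.26336477e-06, -6.53391255e-04,
        8.43544867e-04, -2.43103845e-03]), 'effort': array([-9.28109803e-04, -4.33670533e+01, -2.46015197e+01, -2.68760568e-04,
        7.93789281e-03, -2.52495710e-05]), 'ee_pos': array([ 0.15952641, -0.49974142,  0.23061798]), 'ee_rot': array([-3.10263733e+00, -4.82895934e-01,  4.98130447e-06]), 'force': array([-0.49067744,  0.23860138,  0.29021734]), 'wrist_torque': array([-0.02901241,  0.01423647,  0.02535249]), 'grip_width': 0.08509944692154132}
scene 530.562068593841 530.562068593841 319.9007862292781 235.3681528741169 [[-0.60619352  0.79517478 -0.01504963]
 [ 0.49187081  0.35996864 -0.79277089]
 [-0.62497402 -0.48797505 -0.60933392]] [ 0.29933615 -0.19022512  1.66566286]
top 581.5371800831614 581.5371800831614 315.8381892982412 240.17137505352198 [[-0.02506671 -0.99968117  0.00303727]
 [-0.99350784  0.02457443 -0.11107776]
 [ 0.1109677  -0.00580191 -0.99380708]] [0.03316114 0.56008211 1.45537174]
```

View pics/scene0.png

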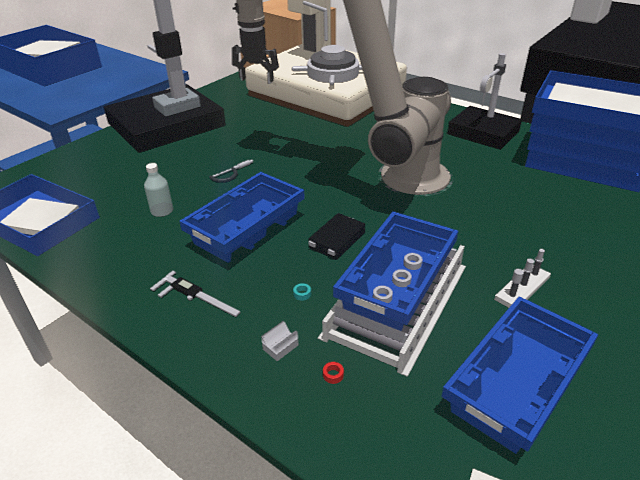

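View pics/top0.png

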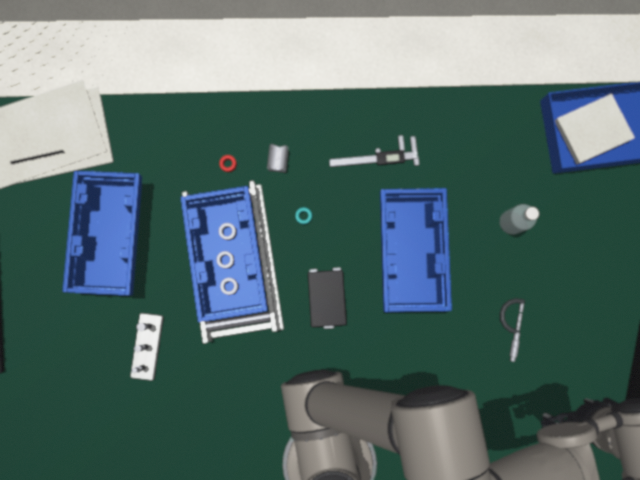

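The tote to move is at top (416,250), across the black case (327,297) from the track (228,260). The other candidates are the spare at the far left, top (102,232), and a cornered tote at top (600,130) holding paper. Next I'll check this with a crop and fit the poses.

```bash
python3 - <<'E'
from station import ctrl
import cv2,numpy as np
for n in ("scene","top"):
    im=ctrl.get_image(n);c=im["color"].copy()
    for t in ("upper_tote","track"):
        for i,r in enumerate(ctrl.trace(n,t)):
            m=r["mask"];ys,xs=np.where(m)
            print(n,t,i,round(r["confidence"],2),np.round(r["point"]),m.sum(),xs.min(),xs.max(),ys.min(),ys.max())
            np.save(f"m_{n}_{t}_{i}.npy",m)
            col=[(0,0,255),(0,255,255),(255,0,255),(0,255,0)][i%4] if t!="track" else (255,255,255)
            cs,_=cv2.findContours(m.astype(np.uint8),0,1);cv2.drawContours(c,cs,-1,col,1)
    cv2.imwrite(f"pics/{n}1.png",c)
    np.savez(f"cam_{n}.npz",**{k:im[k] for k in("fx","fy","cx","cy","R","t")})
    if n=="top":
        cv2.imwrite("pics/crop1.png",cv2.resize(c[160:360,160:470],None,fx=2.5,fy=2.5,interpolation=cv2.INTER_CUBIC))
    else: cv2.imwrite("pics/crop2.png",cv2.resize(c[160:380,170:480],None,fx=2.5,fy=2.5,interpolation=cv2.INTER_CUBIC))
E
```

```text
scene upper_tote 0 0.68 [244. 217.] 6052 180 303 171 262
scene upper_tote 1 0.62 [231. 169.] 199 210 251 160 181
scene upper_tote 2 0.56 [402. 280.] 286 392 411 269 286
scene track 0 0.61 [396. 290.] 13286 318 464 212 375
top upper_tote 0 0.88 [412. 250.] 8040 380 450 188 311
top track 0 0.65 [234. 262.] 11356 180 281 182 342
```

View pics/crop1.png

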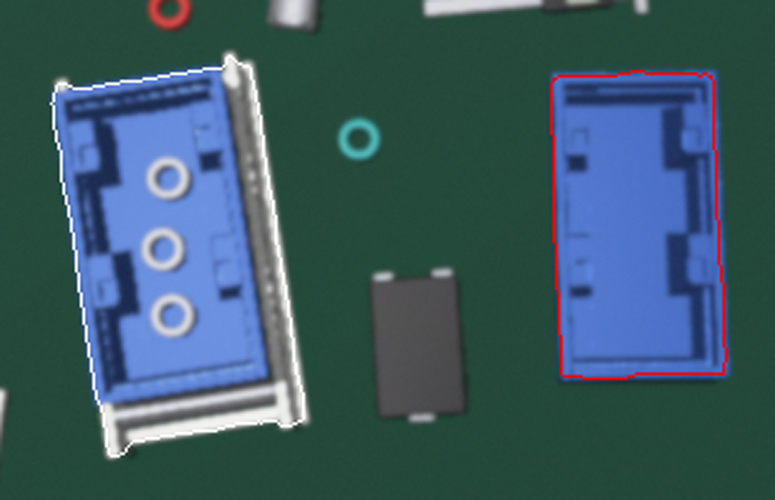

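View pics/crop2.png

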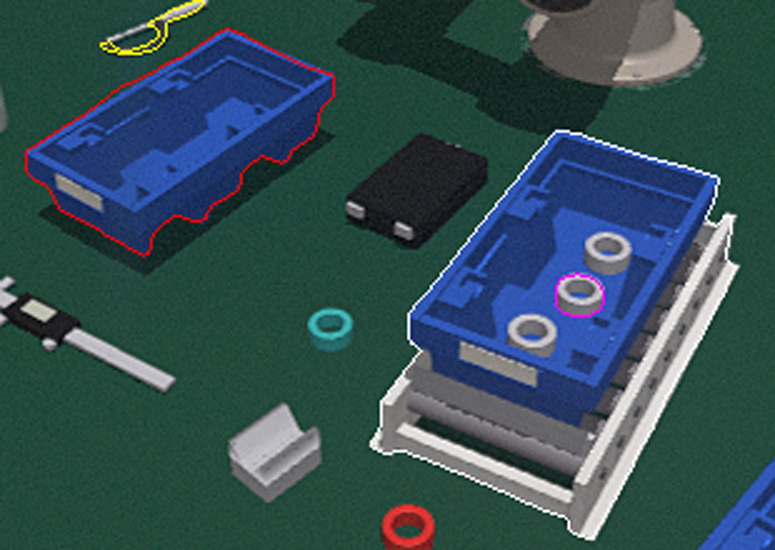

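```bash
cat > h.py <<'E'
import numpy as np,cv2
from scipy.optimize import minimize
def cam(n): return dict(np.load(f"cam_{n}.npz"))
def proj(c,X):
    p=np.asarray(X)@c["R"].T+c["t"]; return np.c_[c["fx"]*p[:,0]/p[:,2]+c["cx"],c["fy"]*p[:,1]/p[:,2]+c["cy"]]
def pose(x,y,yaw,z,P):
    c,s=np.cos(yaw),np.sin(yaw);P=np.asarray(P,float)
    return np.c_[x+c*P[:,0]-s*P[:,1],y+s*P[:,0]+c*P[:,1],z+P[:,2]]
def box(lx,ly,z0,z1): return [(a*lx/2,b*ly/2,z) for a in(-1,1) for b in(-1,1) for z in(z0,z1)]
RIM=box(.3,.162,.06,.09); BODY=RIM+box(.265,.127,.012,.013)
S=4
def blue(img):
    h=cv2.cvtColor(cv2.resize(img,None,fx=S,fy=S,interpolation=cv2.INTER_CUBIC),cv2.COLOR_BGR2HSV)
    return ((h[...,0]>100)&(h[...,0]<130)&(h[...,1]>130)&(h[...,2]>45)).astype(np.uint8)
def comp(b,pt):
    n,l,st,ce=cv2.connectedComponentsWithStats(b)
    x,y=int(pt[0]*S),int(pt[1]*S);w=l[y-60:y+60,x-60:x+60];w=w[w>0];return (l==np.bincount(w).argmax()).astype(np.uint8)
def hullmask(m):
    cs,_=cv2.findContours(m,0,1);h=cv2.convexHull(np.vstack(cs));o=np.zeros_like(m);cv2.fillPoly(o,[h],1);return o
def render(c,X):
    p=proj(c,X);p=(p+.5)*S-.5;h=cv2.convexHull(p.astype(np.float32));o=np.zeros((480*S,640*S),np.uint8)
    cv2.fillPoly(o,[np.round(h*16).astype(np.int32)],1,shift=4);return o
E
cat > fit.py <<'E'
from h import *
top=cv2.imread("pics/top0.png");sc=cv2.imread("pics/scene0.png");ct,cs=cam("top"),cam("scene")
bt,bs=blue(top),blue(sc)
def fit(ms,z,x0):
    f=lambda q:sum(int((m^render(c,pose(q[0],q[1],q[2],z,P))).sum()) for m,c,P in ms)
    r=minimize(f,x0,method="Nelder-Mead",options=dict(initial_simplex=np.array([x0]+[np.array(x0)+d for d in np.diag([.02,.02,.05])]),xatol=1e-5,fatol=1));return r.x,r.fun
mt=hullmask(comp(bt,(416,250)));ms=hullmask(comp(bs,(240,215)))
print(mt.sum(),ms.sum())
print("U top",fit([(mt,ct,BODY)],0,[.45,-.2,0]))
print("U scene",fit([(ms,cs,BODY)],0,[.45,-.2,0]))
ml=hullmask(comp(bt,(228,250)));print(ml.sum())
L=fit([(ml,ct,RIM)],.05,[.42,.15,.08]);print("L top",L)
U=fit([(mt,ct,BODY),(ms,cs,BODY)],0,[.45,-.2,0]);print("U both",U)
for im,c,n in((top,ct,"top"),(sc,cs,"scene")):
    o=cv2.resize(im,None,fx=S,fy=S,interpolation=cv2.INTER_CUBIC)
    for q,z in((U[0],0),(L[0],.05)):
        for zz in(.06,.09):
            P=[(.15,.081,zz),(.15,-.081,zz),(-.15,-.081,zz),(-.15,.081,zz)]
            p=(proj(c,pose(*q,z,P))+.5)*S-.5;cv2.polylines(o,[np.round(p).astype(np.int32)],True,(0,255,255) if zz>.07 else (0,0,255),1)
    o=o[170*S:350*S,170*S:460*S] if n=="top" else o[160*S:380*S,170*S:480*S]
    cv2.imwrite(f"pics/fit_{n}.png",cv2.resize(o,(800,int(800*o.shape[0]/o.shape[1]))))
E
python3 fit.py
```

```text
136996 103274
U top (array([ 0.52610825, -0.22440822, -0.00363026]), np.float64(4505.0))
U scene (array([ 0.52828824, -0.22302292, -0.010863  ]), np.float64(3500.0))
145356
L top (array([0.52485418, 0.2420464 , 0.13916759]), np.float64(3043.0))
U both (array([ 0.52775542, -0.22375791, -0.00950004]), np.float64(8267.0))
```

View pics/fit_top.png

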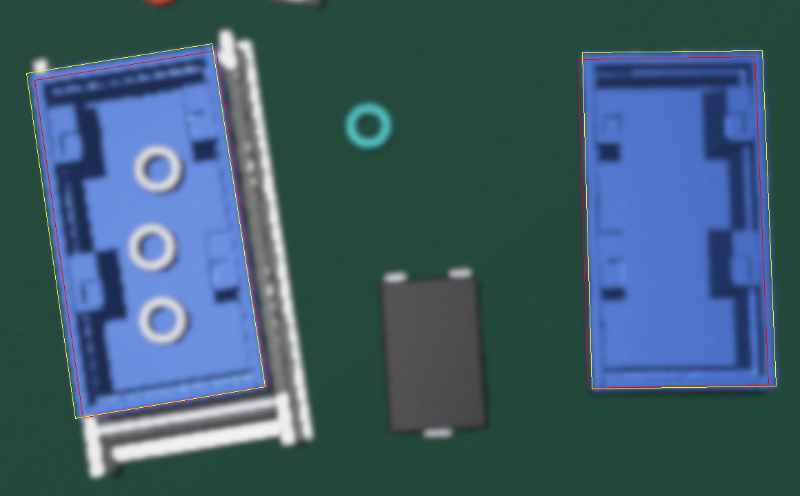

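View pics/fit_scene.png

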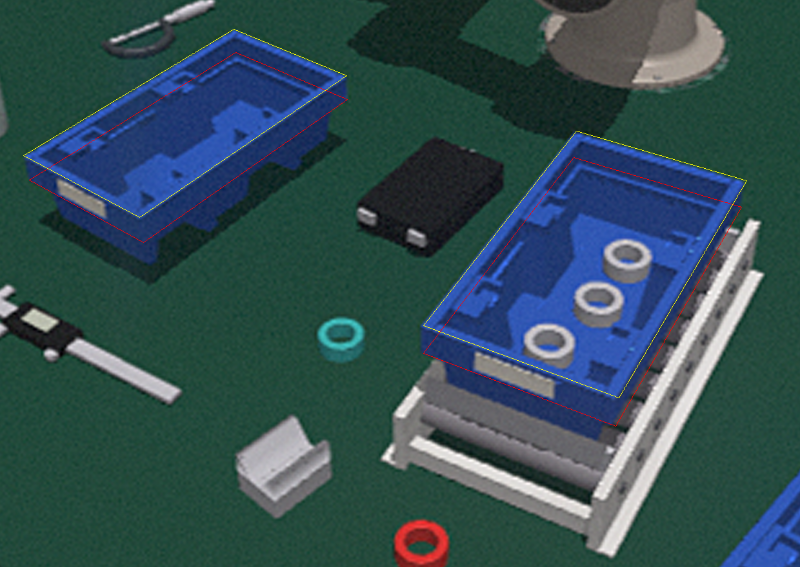

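Request:
send_rows --increments '[{"dx":0.47,"dy":-0.22,"dz":0.06,"wz":18.24,"claw":0.05},{"dx":0.47,"dy":-0.22,"dz":0.06,"wz":18.24,"claw":0.05},{"dx":0.47,"dy":-0.22,"dz":0.06,"wz":18.24,"claw":0.05},{"dx":0.47,"dy":-0.22,"dz":0.06,"wz":18.24,"claw":0.05},{"dx":0.47,"dy":-0.22,"dz":0.06,"wz":18.24,"claw":0.05},{"dx":0.47,"dy":-0.22,"dz":0.06,"wz":18.24,"claw":0.05},{"dx":0.47,"dy":-0.22,"dz":0.06,"wz":18.24,"claw":0.05},{"dx":0.47,"dy":-0.22,"dz":0.06,"wz":18.24,"claw":0.05},{"dx":0.47,"dy":-0.22,"dz":0.06,"wz":18.24,"claw":0.05},{"dx":0.47,"dy":-0.22,"dz":0.06,"wz":18.24,"claw":0.05},{"dx":0.47,"dy":-0.22,"dz":0.06,"wz":18.24,"claw":0.05},{"dx":0.47,"dy":-0.22,"dz":0.06,"wz":18.24,"claw":0.05}]'

```text
schema error: expected keys wx, wy, wz, dx, dy, dz, claw
```

Request:
send_rows --increments '[{"wx":0,"wy":0,"wz":18.24,"dx":0.47,"dy":-0.22,"dz":0.06,"claw":0.05},{"wx":0,"wy":0,"wz":18.24,"dx":0.47,"dy":-0.22,"dz":0.06,"claw":0.05},{"wx":0,"wy":0,"wz":18.24,"dx":0.47,"dy":-0.22,"dz":0.06,"claw":0.05},{"wx":0,"wy":0,"wz":18.24,"dx":0.47,"dy":-0.22,"dz":0.06,"claw":0.05},{"wx":0,"wy":0,"wz":18.24,"dx":0.47,"dy":-0.22,"dz":0.06,"claw":0.05},{"wx":0,"wy":0,"wz":18.24,"dx":0.47,"dy":-0.22,"dz":0.06,"claw":0.05},{"wx":0,"wy":0,"wz":18.24,"dx":0.47,"dy":-0.22,"dz":0.06,"claw":0.05},{"wx":0,"wy":0,"wz":18.24,"dx":0.47,"dy":-0.22,"dz":0.06,"claw":0.05},{"wx":0,"wy":0,"wz":18.24,"dx":0.47,"dy":-0.22,"dz":0.06,"claw":0.05},{"wx":0,"wy":0,"wz":18.24,"dx":0.47,"dy":-0.22,"dz":0.06,"claw":0.05},{"wx":0,"wy":0,"wz":18.24,"dx":0.47,"dy":-0.22,"dz":0.06,"claw":0.05},{"wx":0,"wy":0,"wz":18.24,"dx":0.47,"dy":-0.22,"dz":0.06,"claw":0.05}]'

```text
time: 1.9
ee_pos: [0.5399, -0.1488, 0.1716]
ee_rot: [3.141, -0.017, 0.0]
force: [-1.0, 0.2, -1.0]
grip_width: 0.05
```

Request:
send_rows --increments '[{"wx":0,"wy":0,"wz":0,"dx":0,"dy":0,"dz":0.06,"claw":0.05},{"wx":0,"wy":0,"wz":0,"dx":0,"dy":0,"dz":0.1,"claw":0.05},{"wx":0,"wy":0,"wz":0,"dx":0,"dy":0,"dz":0.113,"claw":0.05},{"wx":0,"wy":0,"wz":0,"dx":0,"dy":0,"dz":0.113,"claw":0.05}]'

```text
time: 2.4
ee_pos: [0.5404, -0.1483, 0.0585]
ee_rot: [3.142, -0.016, -0.0]
force: [0.2, 0.6, 0.9]
grip_width: 0.0497
```

```bash
python3 - <<'E'
from station import ctrl
import cv2
a=ctrl.get_image("scene")["color"];cv2.imwrite("pics/g1.png",cv2.resize(a[120:300,150:400],None,fx=3.2,fy=3.2))
print(ctrl.state()["force"],ctrl.state()["ee_pos"])
E
```

```text
[ 1.13571592 -0.07598654 -0.14134205] [ 0.54116578 -0.14849936  0.05952611]
```

View pics/g1.png

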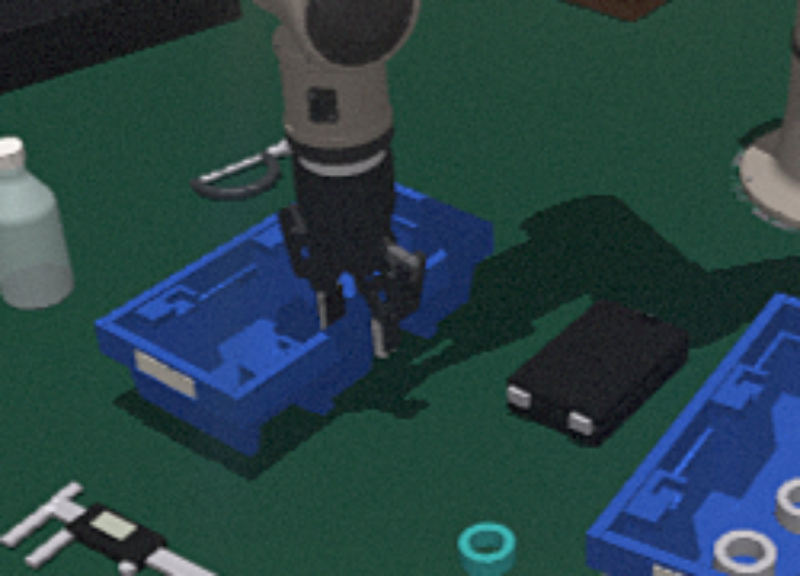

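The fingers straddle the left rim, one inside and one outside (crop about (330,310) and (385,335)). Closing and lifting.

Request:
send_rows --force 80 --increments '[{"wx":0,"wy":0,"wz":0,"dx":0,"dy":0,"dz":0,"claw":0.0},{"wx":0,"wy":0,"wz":0,"dx":0,"dy":0,"dz":0,"claw":0.0},{"wx":0,"wy":0,"wz":0,"dx":0,"dy":0,"dz":0,"claw":0.0},{"wx":0,"wy":0,"wz":0,"dx":0,"dy":0,"dz":0,"claw":0.0},{"wx":0,"wy":0,"wz":0,"dx":0,"dy":0,"dz":0,"claw":0.0},{"wx":0,"wy":0,"wz":0,"dx":0,"dy":0,"dz":0,"claw":0.0},{"wx":0,"wy":0,"wz":0,"dx":0,"dy":0,"dz":-0.02,"claw":0.0},{"wx":0,"wy":0,"wz":0,"dx":0,"dy":0,"dz":-0.05,"claw":0.0},{"wx":0,"wy":0,"wz":0,"dx":0,"dy":0,"dz":-0.09,"claw":0.0},{"wx":0,"wy":0,"wz":0,"dx":0,"dy":0,"dz":-0.14,"claw":0.0},{"wx":0,"wy":0,"wz":0,"dx":0,"dy":0,"dz":-0.18,"claw":0.0},{"wx":0,"wy":0,"wz":0,"dx":0,"dy":0,"dz":-0.18,"claw":0.0},{"wx":0,"wy":0,"wz":0,"dx":0,"dy":0,"dz":-0.18,"claw":0.0}]'

```text
time: 4.08
ee_pos: [0.5397, -0.1473, 0.237]
ee_rot: [-3.141, 0.015, 0.003]
force: [-1.0, 1.0, -3.7]
grip_width: 0.01
```

```bash
python3 - <<'E'
from station import ctrl
import cv2
a=ctrl.get_image("scene")["color"];cv2.imwrite("pics/g2.png",cv2.resize(a[60:300,120:420],None,fx=2.6,fy=2.6))
s=ctrl.state()
for k in("force","wrist_torque","ee_pos","ee_rot","joint_positions"):print(k,s[k].round(4))
E
```

```text
force [ 0.6617  0.3852 -3.4318]
wrist_torque [ 0.2508 -0.0368 -0.0105]
ee_pos [ 0.5395 -0.1473  0.2364]
ee_rot [-3.14    0.0151  0.0051]
joint_positions [-4.0350e-01  4.0330e-01  1.4163e+00  1.0000e-04  1.3256e+00  1.1768e+00]
```

View pics/g2.png

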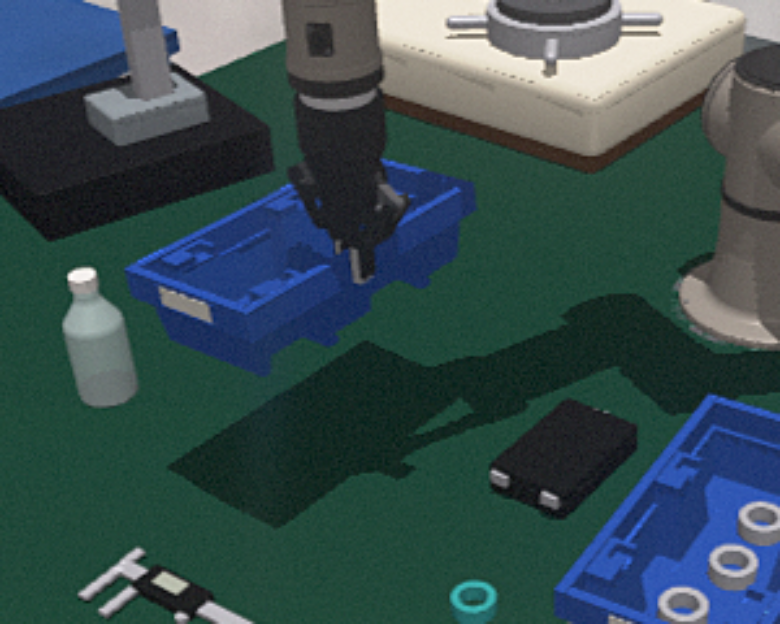

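Request:
send_rows --increments '[{"wx":0,"wy":0,"wz":-4,"dx":0,"dy":-0.005,"dz":0,"claw":0.0},{"wx":0,"wy":0,"wz":-12,"dx":0,"dy":-0.015,"dz":0,"claw":0.0},{"wx":0,"wy":0,"wz":-20,"dx":0,"dy":-0.03,"dz":0,"claw":0.0},{"wx":0,"wy":0,"wz":-29,"dx":0,"dy":-0.045,"dz":0,"claw":0.0},{"wx":0,"wy":0,"wz":-38,"dx":0,"dy":-0.06,"dz":0,"claw":0.0},{"wx":0,"wy":0,"wz":-47,"dx":0,"dy":-0.075,"dz":0,"claw":0.0},{"wx":0,"wy":0,"wz":-56,"dx":0,"dy":-0.09,"dz":0,"claw":0.0},{"wx":0,"wy":0,"wz":-65,"dx":0,"dy":-0.105,"dz":0,"claw":0.0},{"wx":0,"wy":0,"wz":-74,"dx":0,"dy":-0.12,"dz":0,"claw":0.0},{"wx":0,"wy":0,"wz":-83,"dx":0,"dy":-0.135,"dz":0,"claw":0.0},{"wx":0,"wy":0,"wz":-92,"dx":0,"dy":-0.15,"dz":0,"claw":0.0},{"wx":0,"wy":0,"wz":-100,"dx":0,"dy":-0.16,"dz":0,"claw":0.0}]'

```text
time: 5.62
ee_pos: [0.5409, 0.013, 0.2361]
ee_rot: [-2.022, -2.4, 0.004]
force: [0.5, 0.3, -2.8]
grip_width: 0.0098
```

Request:
send_rows --increments '[{"wx":0,"wy":0,"wz":-8,"dx":0.015,"dy":0.003,"dz":0,"claw":0.0},{"wx":0,"wy":0,"wz":-17,"dx":0.03,"dy":0.006,"dz":0,"claw":0.0},{"wx":0,"wy":0,"wz":-26,"dx":0.045,"dy":0.009,"dz":0,"claw":0.0},{"wx":0,"wy":0,"wz":-35,"dx":0.06,"dy":0.011,"dz":0,"claw":0.0},{"wx":0,"wy":0,"wz":-44,"dx":0.075,"dy":0.014,"dz":0,"claw":0.0},{"wx":0,"wy":0,"wz":-53,"dx":0.09,"dy":0.017,"dz":0,"claw":0.0},{"wx":0,"wy":0,"wz":-62,"dx":0.105,"dy":0.02,"dz":0,"claw":0.0},{"wx":0,"wy":0,"wz":-71,"dx":0.12,"dy":0.023,"dz":0,"claw":0.0},{"wx":0,"wy":0,"wz":-79,"dx":0.135,"dy":0.026,"dz":0,"claw":0.0},{"wx":0,"wy":0,"wz":-85,"dx":0.146,"dy":0.028,"dz":0,"claw":0.0},{"wx":0,"wy":0,"wz":-88.5,"dx":0.152,"dy":0.028,"dz":0,"claw":0.0},{"wx":0,"wy":0,"wz":-88.5,"dx":0.152,"dy":0.028,"dz":0,"claw":0.0},{"wx":0,"wy":0,"wz":-88.5,"dx":0.152,"dy":0.028,"dz":0,"claw":0.0}]'

```text
time: 7.25
ee_pos: [0.5443, 0.1664, 0.2372]
ee_rot: [0.216, -3.132, 0.001]
force: [-0.3, 0.3, -2.9]
grip_width: 0.0103
```

```bash
python3 - <<'E'
from station import ctrl
import cv2,numpy as np
for n in("scene","top"):
    a=ctrl.get_image(n)["color"];cv2.imwrite(f"pics/{n}2.png",a)
    c=a[120:380,250:550] if n=="scene" else a[160:360,150:400]
    cv2.imwrite(f"pics/p_{n}2.png",cv2.resize(c,None,fx=2.4,fy=2.4,interpolation=cv2.INTER_CUBIC))
s=ctrl.state()
for k in("force","wrist_torque","ee_pos","ee_rot","joint_positions"):print(k,s[k].round(4))
E
```

```text
force [-0.7009 -0.7416 -3.696 ]
wrist_torque [-0.2542  0.0101 -0.0126]
ee_pos [0.5446 0.1664 0.2378]
ee_rot [ 2.1600e-01 -3.1333e+00  6.0000e-04]
joint_positions [ 1.6210e-01  4.1980e-01  1.3867e+00 -3.0000e-04  1.3360e+00 -1.5463e+00]
```

View pics/p_scene2.png

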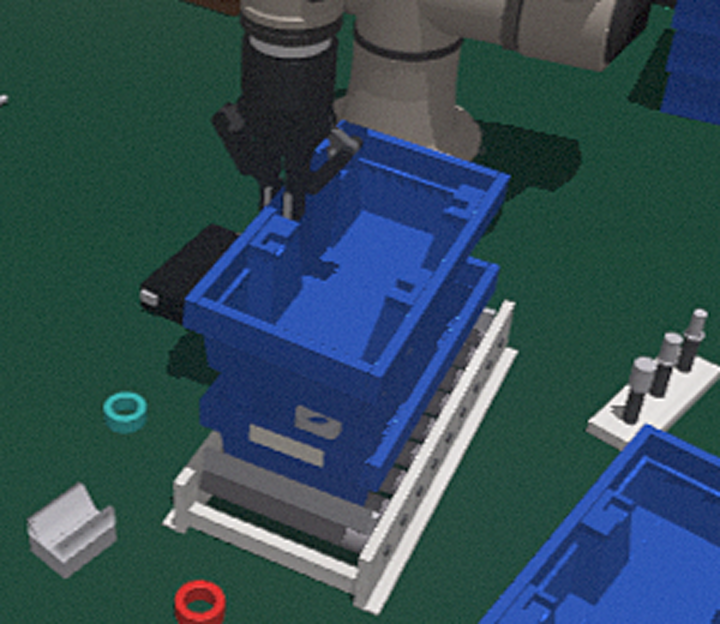

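View pics/p_top2.png

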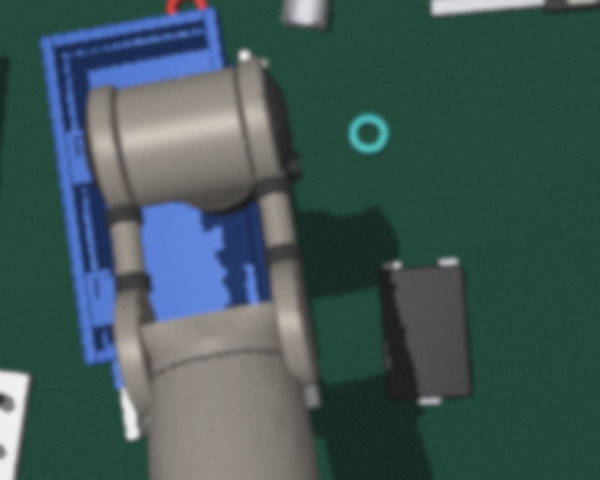

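```bash
python3 - <<'E'
import cv2,numpy as np
a=cv2.imread("pics/scene2.png");b=cv2.imread("pics/top2.png");l=cv2.imread("pics/scene0.png")
def patch(im,c,r=14,f=9):
    x,y=c;p=cv2.resize(im[y-r:y+r,x-r:x+r],None,fx=f,fy=f,interpolation=cv2.INTER_CUBIC)
    for k in range(0,2*r,2):
        cv2.line(p,(k*f,0),(k*f,5),(255,255,255),1);cv2.line(p,(0,k*f),(5,k*f),(255,255,255),1)
    cv2.putText(p,f"{x-r},{y-r}",(8,20),0,.45,(255,255,255),1);return cv2.convertScaleAbs(p,alpha=1.5)
A=[patch(a,c) for c in((329,245),(407,276),(461,195),(394,172))]
C=[patch(b,c) for c in((168,176),(238,164),(186,310))]
D=np.zeros_like(C[0])
cv2.imwrite("pics/c1.png",np.hstack(A[:2]+[A[2]])[:,:800]);
cv2.imwrite("pics/c1.png",np.vstack([np.hstack(A[:3]),np.hstack(C)]))
E
```

```text
(no output)
```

View pics/c1.png

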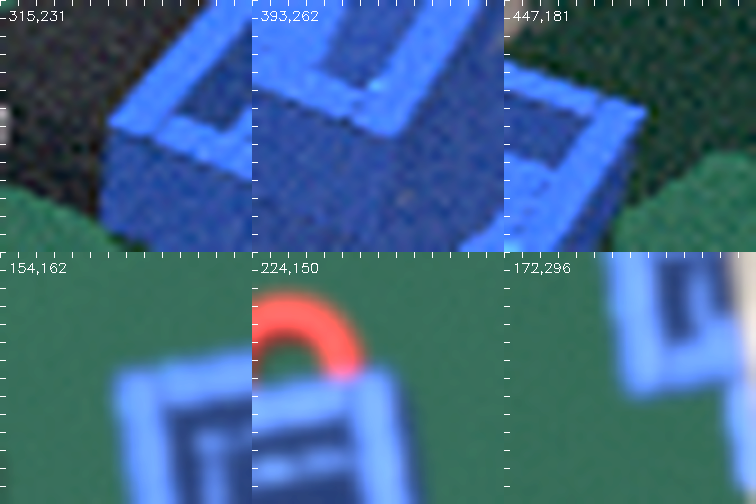

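```bash
python3 - <<'E'
import cv2,numpy as np
l=cv2.imread("pics/scene0.png");b=cv2.imread("pics/top0.png")
def patch(im,c,r=14,f=9):
    x,y=c;p=cv2.resize(im[y-r:y+r,x-r:x+r],None,fx=f,fy=f,interpolation=cv2.INTER_CUBIC)
    cv2.putText(p,f"{x-r},{y-r}",(8,20),0,.45,(255,255,255),1);return cv2.convertScaleAbs(p,alpha=1.5)
A=[patch(l,c) for c in((333,286),(409,314),(459,230),(182,196),(252,186),(200,321))]
A[3:]=[patch(b,c) for c in((182,196),(252,186),(200,321))]
cv2.imwrite("pics/c2.png",np.vstack([np.hstack(A[:3]),np.hstack(A[3:])]))
E
```

```text
(no output)
```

View pics/c2.png

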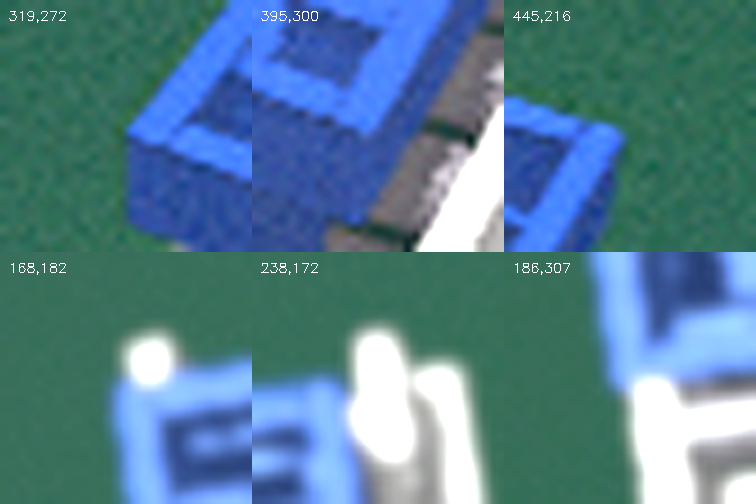

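```bash
cat > cf.py <<'E'
from h import *
from scipy.optimize import least_squares
from scipy.spatial.transform import Rotation as Ro
C=dict(scene=cam("scene"),top=cam("top"))
LS=[(.15,-.081,.09),(.15,.081,.09),(-.15,.081,.09)];LT=[(.15,.081,.09),(.15,-.081,.09),(-.15,.081,.09)]
def X(q,P): return (Ro.from_euler("ZYX",[q[3],q[4],q[5]])).apply(P)+q[:3]
def solve(obs,free,q0):
    q0=np.array(q0,float)
    def f(v):
        q=q0.copy();q[free]=v
        return np.concatenate([(proj(C[n],X(q,P))-uv).ravel() for n,P,uv in obs])
    r=least_squares(f,q0[free]);q=q0.copy();q[free]=r.x;return q,np.sqrt((r.fun**2).mean())
def show(t,r):print(t,(r[0]*[1e3]*3+0 if 0 else np.r_[r[0][:3]*1e3,np.degrees(r[0][3:])]).round(2),"rms px",round(r[1],2))
E
python3 - <<'E'
from cf import *
ls=[(332.8,286.1),(408,314.8),(457.9,230.1)];lt=[(180.3,195.8),(247.7,185.4),(197.3,321.7)]
us=[(326.4,244.1),(408,276.8),(462.2,192.8)];ut=[(166.3,174.9),(239.4,162.7),(186,311.7)]
# held tote described in track-parallel frame (yaw=card direction-pi)
for nm,s,t,z in(("L",ls,lt,.05),("U",us,ut,.18)):
    q0=[.53,.24,z,.139,0,0]
    S=("scene",LS,np.array(s));T=("top",LT,np.array(t))
    show(nm+" scene",solve([S],[0,1,3],q0));show(nm+" top",solve([T],[0,1,3],q0));show(nm+" both",solve([S,T],[0,1,3],q0))
    show(nm+" scene z",solve([S],[0,1,2,3],q0));show(nm+" both z,tilt",solve([S,T],[0,1,2,3,4,5],q0))
E
```

```text
L scene [527.39 241.18  50.     7.86   0.     0.  ] rms px 0.25
L top [524.59 240.21  50.     7.6    0.     0.  ] rms px 0.2
L both [525.72 240.56  50.     7.74   0.     0.  ] rms px 0.45
L scene z [525.   240.01  47.51   7.82   0.     0.  ] rms px 0.21
L both z,tilt [ 5.2478e+02  2.3979e+02  4.8270e+01  7.7200e+00  2.4000e-01 -3.3000e-01] rms px 0.25
U scene [564.27 251.29 180.     7.36   0.     0.  ] rms px 1.86
U top [548.1  240.17 180.     8.29   0.     0.  ] rms px 0.3
U both [553.61 244.32 180.     7.93   0.     0.  ] rms px 3.01
U scene z [543.04 240.7  160.68   6.93   0.     0.  ] rms px 1.28
U both z,tilt [ 5.5058e+02  2.3787e+02  1.6830e+02  7.8500e+00 -6.0000e-02 -3.6100e+00] rms px 0.35
```

Request:
send_rows --increments '[{"wx":-1,"wy":0,"wz":0,"dx":0.001,"dy":0,"dz":0.003,"claw":0.0},{"wx":-2,"wy":0,"wz":0,"dx":0.002,"dy":0.001,"dz":0.008,"claw":0.0},{"wx":-3,"wy":0,"wz":0,"dx":0.004,"dy":0.002,"dz":0.014,"claw":0.0},{"wx":-3.4,"wy":0,"wz":0,"dx":0.004,"dy":0.002,"dz":0.018,"claw":0.0},{"wx":-3.4,"wy":0,"wz":0,"dx":0.004,"dy":0.002,"dz":0.018,"claw":0.0},{"wx":-3.4,"wy":0,"wz":0,"dx":0.004,"dy":0.002,"dz":0.018,"claw":0.0}]'

```text
time: 8.1
ee_pos: [0.5406, 0.1682, 0.2204]
ee_rot: [0.218, -3.129, -0.093]
force: [0.4, 1.2, -2.7]
grip_width: 0.0097
```

```bash
python3 - <<'E'
from station import ctrl
import cv2,numpy as np
I={}
for n in("scene","top"):
    a=ctrl.get_image(n)["color"];cv2.imwrite(f"pics/{n}3.png",a);I[n]=a
s=ctrl.state()
for k in("force","wrist_torque","ee_pos","ee_rot"):print(k,s[k].round(4))
from cf import *
q=[.5465,.241,.157,.137,0,0]
def patch(im,c,r=14,f=9):
    x,y=c;p=cv2.resize(im[y-r:y+r,x-r:x+r],None,fx=f,fy=f,interpolation=cv2.INTER_CUBIC)
    cv2.putText(p,f"{x-r},{y-r}",(8,20),0,.45,(255,255,255),1);return cv2.convertScaleAbs(p,alpha=1.5)
A=[patch(I[n],tuple(np.round(proj(C[n],X(q,P))).astype(int)[i])) for n,P in(("scene",LS),("top",LT)) for i in range(3)]
cv2.imwrite("pics/c3.png",np.vstack([np.hstack(A[:3]),np.hstack(A[3:])]))
E
```

```text
force [ 0.16    0.1192 -3.2804]
wrist_torque [-0.2898 -0.0265 -0.0399]
ee_pos [0.5406 0.1683 0.2205]
ee_rot [ 0.2178 -3.129  -0.0927]
```

View pics/c3.png

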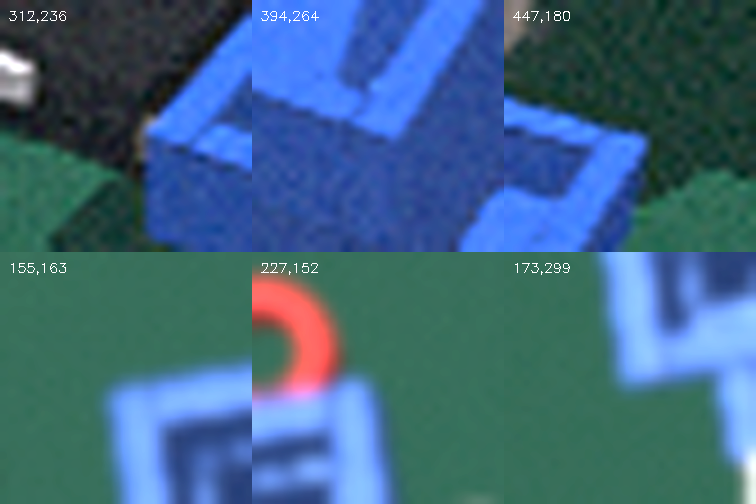

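```bash
python3 - <<'E'
from cf import *
ls=[(332.8,286.1),(408,314.8),(457.9,230.1)];lt=[(180.3,195.8),(247.7,185.4),(197.3,321.7)]
us=[(327.9,250.1),(409.4,278.8),(462.2,194.9)];ut=[(166.4,177.3),(240.2,165.6),(185.4,313.6)]
for nm,s,t,z in(("L",ls,lt,.05),("U",us,ut,.16)):
    q0=[.53,.24,z,.137,0,0]
    S=("scene",LS,np.array(s));T=("top",LT,np.array(t))
    a=[solve([S],[0,1,2,3],q0),solve([T],[0,1,2,3],q0),solve([S,T],[0,1,2,3],q0),solve([S,T],[0,1,2,3,4,5],q0)]
    for k,r in zip(("s z","t z","b z","b tilt"),a):show(nm+k,r)
    if nm=="L":B=a
    else:
        for k,u,l in zip(("s z","t z","b z","b tilt"),a,B):
            d=(u[0]-l[0])[:2]*1e3;c,s_=np.cos(.1355),np.sin(.1355);print(k,"along",round(c*d[0]+s_*d[1],2),"lat",round(-s_*d[0]+c*d[1],2),"dz",round((u[0][2]-l[0][2])*1e3,2),"dyaw",round(np.degrees(u[0][3]-l[0][3]),2))
E
```

```text
Ls z [525.   240.01  47.51   7.82   0.     0.  ] rms px 0.21
Lt z [523.91 239.21  55.55   7.6    0.     0.  ] rms px 0.04
Lb z [525.09 240.37  47.86   7.71   0.     0.  ] rms px 0.27
Lb tilt [ 5.2478e+02  2.3979e+02  4.8270e+01  7.7200e+00  2.4000e-01 -3.3000e-01] rms px 0.25
Us z [543.68 242.57 154.05   7.88   0.     0.  ] rms px 0.23
Ut z [544.21 242.44 169.37   7.83   0.     0.  ] rms px 0.15
Ub z [546.42 244.46 156.91   7.87   0.     0.  ] rms px 0.47
Ub tilt [ 5.4655e+02  2.4396e+02  1.5702e+02  7.8900e+00 -5.0000e-02 -3.3000e-01] rms px 0.46
s z along 18.85 lat 0.01 dz 106.53 dyaw 0.05
t z along 20.54 lat 0.46 dz 113.82 dyaw 0.23
b z along 21.69 lat 1.17 dz 109.04 dyaw 0.16
b tilt along 22.13 lat 1.2 dz 108.75 dyaw 0.17
```

Request:
send_rows --increments '[{"wx":0,"wy":0,"wz":0.15,"dx":0,"dy":-0.0009,"dz":0.007,"claw":0.0},{"wx":0,"wy":0,"wz":0.15,"dx":0,"dy":-0.0013,"dz":0.013,"claw":0.0},{"wx":0,"wy":0,"wz":0.15,"dx":0,"dy":-0.0016,"dz":0.018,"claw":0.0},{"wx":0,"wy":0,"wz":0.15,"dx":0,"dy":-0.0016,"dz":0.018,"claw":0.0},{"wx":0,"wy":0,"wz":0.15,"dx":0,"dy":-0.0016,"dz":0.018,"claw":0.0}]'

```text
time: 8.82
ee_pos: [0.5406, 0.1677, 0.2023]
ee_rot: [0.213, -3.129, -0.093]
force: [-0.3, 0.2, -3.4]
grip_width: 0.0097
```

Request:
send_rows --increments '[{"wx":0,"wy":0,"wz":0,"dx":0,"dy":-0.0001,"dz":0.001,"claw":0.0},{"wx":0,"wy":0,"wz":0,"dx":0,"dy":-0.0001,"dz":0.0015,"claw":0.0},{"wx":0,"wy":0,"wz":0,"dx":0,"dy":-0.0001,"dz":0.0015,"claw":0.0}]'

```text
time: 9.2
ee_pos: [0.5405, 0.1677, 0.2007]
ee_rot: [0.213, -3.129, -0.093]
force: [-0.6, -1.7, -3.1]
grip_width: 0.0101
```

Request:
send_rows --increments '[{"wx":0,"wy":0,"wz":0,"dx":0,"dy":-0.0001,"dz":0.001,"claw":0.0},{"wx":0,"wy":0,"wz":0,"dx":0,"dy":-0.0001,"dz":0.0015,"claw":0.0},{"wx":0,"wy":0,"wz":0,"dx":0,"dy":-0.0001,"dz":0.0015,"claw":0.0}]'

```text
time: 9.57
ee_pos: [0.5405, 0.1677, 0.1991]
ee_rot: [0.213, -3.129, -0.093]
force: [0.2, 0.3, -3.1]
grip_width: 0.01
```

Request:
send_rows --increments '[{"wx":0,"wy":0,"wz":0,"dx":0,"dy":0,"dz":0.0007,"claw":0.0},{"wx":0,"wy":0,"wz":0,"dx":0,"dy":-0.0001,"dz":0.001,"claw":0.0},{"wx":0,"wy":0,"wz":0,"dx":0,"dy":-0.0001,"dz":0.001,"claw":0.0}]'

```text
time: 9.95
ee_pos: [0.5406, 0.1676, 0.1983]
ee_rot: [0.213, -3.129, -0.093]
force: [0.9, -0.6, -2.1]
grip_width: 0.0097
```

```bash
cat > st.py <<'E'
from station import ctrl
s=ctrl.state()
for k in("force","wrist_torque","ee_pos","ee_rot"):print(k,s[k].round(4))
E
python3 st.py
```

```text
force [ 0.9128 -0.617  -2.0877]
wrist_torque [-0.2555 -0.0607 -0.002 ]
ee_pos [0.5406 0.1676 0.1983]
ee_rot [ 0.2133 -3.129  -0.0927]
```

Request:
send_rows --increments '[{"wx":0,"wy":0,"wz":0,"dx":0,"dy":0,"dz":0.0005,"claw":0.0},{"wx":0,"wy":0,"wz":0,"dx":0,"dy":-0.0001,"dz":0.001,"claw":0.0},{"wx":0,"wy":0,"wz":0,"dx":0,"dy":-0.0001,"dz":0.001,"claw":0.0}]'

```text
time: 10.32
ee_pos: [0.5406, 0.1675, 0.1973]
ee_rot: [0.213, -3.129, -0.093]
force: [0.7, -1.2, -2.6]
grip_width: 0.0098
```

```bash
python3 st.py
```

```text
force [ 0.6965 -1.184  -2.5678]
wrist_torque [-0.2721 -0.0469  0.0145]
ee_pos [0.5406 0.1675 0.1973]
ee_rot [ 0.2133 -3.129  -0.0926]
```

Request:
send_rows --increments '[{"wx":0,"wy":0,"wz":0,"dx":0,"dy":0,"dz":0.0005,"claw":0.0},{"wx":0,"wy":0,"wz":0,"dx":0,"dy":-0.0001,"dz":0.001,"claw":0.0},{"wx":0,"wy":0,"wz":0,"dx":0,"dy":-0.0001,"dz":0.001,"claw":0.0}]'

```text
time: 10.7
ee_pos: [0.5407, 0.1675, 0.1971]
ee_rot: [0.213, -3.13, -0.093]
force: [-1.7, -1.2, 5.3]
grip_width: 0.0103
```

```bash
python3 st.py
```

```text
force [-1.6631 -1.2247  5.278 ]
wrist_torque [-0.3576  0.3733  0.0167]
ee_pos [0.5407 0.1675 0.1971]
ee_rot [ 0.2134 -3.1301 -0.0928]
```

Request:
send_rows --increments '[{"wx":0.1,"wy":0.15,"wz":0,"dx":0,"dy":0,"dz":-0.0002,"claw":0.0},{"wx":0.2,"wy":0.3,"wz":0,"dx":0,"dy":0,"dz":-0.0003,"claw":0.0},{"wx":0.2,"wy":0.3,"wz":0,"dx":0,"dy":0,"dz":-0.0003,"claw":0.0}]'

```text
time: 11.08
ee_pos: [0.5407, 0.1675, 0.1972]
ee_rot: [0.213, -3.125, -0.086]
force: [-2.3, -1.9, 6.0]
grip_width: 0.0096
```

```bash
python3 st.py
```

```text
force [-2.3285 -1.9329  5.9535]
wrist_torque [-0.3865  0.3174  0.032 ]
ee_pos [0.5407 0.1675 0.1972]
ee_rot [ 0.2134 -3.1249 -0.0864]
```

```bash
python3 - <<'E'
from station import ctrl
import cv2,numpy as np
I={}
for n in("scene","top"):
    a=ctrl.get_image(n)["color"];cv2.imwrite(f"pics/{n}4.png",a);I[n]=a
cv2.imwrite("pics/z4.png",cv2.resize(I["scene"][190:350,310:480],None,fx=4.5,fy=4.5,interpolation=cv2.INTER_CUBIC)[:,:765])
E
```

```text
(no output)
```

View pics/z4.png

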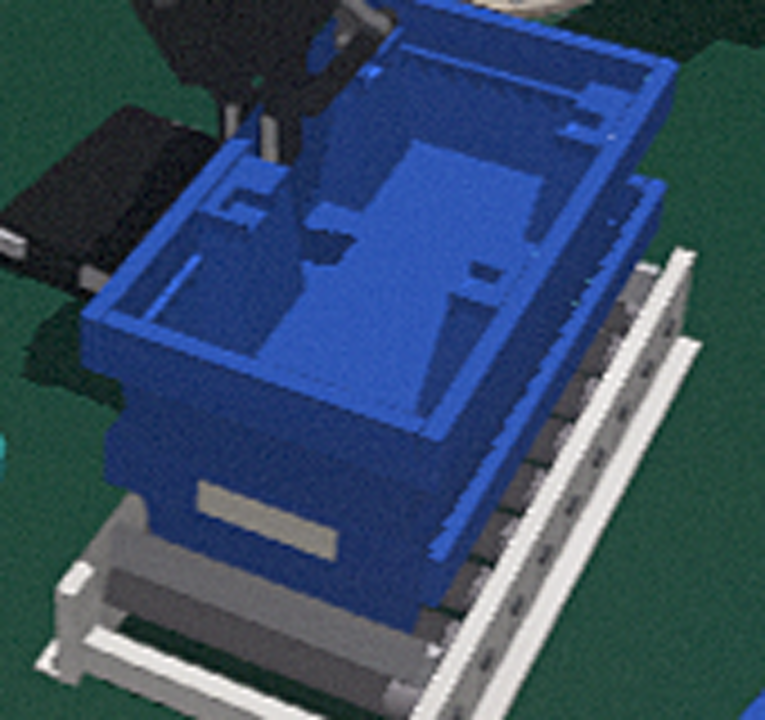

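Request:
send_rows --increments '[{"wx":0.2,"wy":0,"wz":0,"dx":0,"dy":0,"dz":-0.0006,"claw":0.0},{"wx":0.2,"wy":0,"wz":0,"dx":0,"dy":0,"dz":-0.0006,"claw":0.0}]'

```text
time: 11.42
ee_pos: [0.5407, 0.1675, 0.1972]
ee_rot: [0.213, -3.125, -0.081]
force: [0.1, -1.0, 3.0]
grip_width: 0.0102
```

```bash
python3 st.py
```

```text
force [ 0.0973 -1.0208  3.023 ]
wrist_torque [-0.3141  0.0293 -0.0189]
ee_pos [0.5407 0.1675 0.1972]
ee_rot [ 0.2135 -3.1248 -0.0809]
```

Request:
send_rows --increments '[{"wx":0.25,"wy":0,"wz":0,"dx":0,"dy":0,"dz":-0.0001,"claw":0.0},{"wx":0.5,"wy":0.05,"wz":0,"dx":0,"dy":0,"dz":-0.0002,"claw":0.0},{"wx":0.5,"wy":0.05,"wz":0,"dx":0,"dy":0,"dz":-0.0002,"claw":0.0}]'

```text
time: 11.8
ee_pos: [0.5407, 0.1675, 0.1972]
ee_rot: [0.214, -3.125, -0.067]
force: [0.4, -2.3, 1.0]
grip_width: 0.01
```

```bash
python3 st.py
```

```text
force [ 0.361  -2.332   0.9898]
wrist_torque [-0.1226 -0.2008 -0.0196]
ee_pos [0.5407 0.1675 0.1972]
ee_rot [ 0.2135 -3.1246 -0.0672]
```

Request:
send_rows --increments '[{"wx":0.1,"wy":0,"wz":0,"dx":0.001,"dy":0,"dz":0,"claw":0.0},{"wx":0.1,"wy":0,"wz":0,"dx":0.003,"dy":0,"dz":0,"claw":0.0},{"wx":0.1,"wy":0,"wz":0,"dx":0.005,"dy":0,"dz":0,"claw":0.0},{"wx":0.1,"wy":0,"wz":0,"dx":0.007,"dy":0,"dz":0,"claw":0.0},{"wx":0.1,"wy":0,"wz":0,"dx":0.009,"dy":0,"dz":0.0001,"claw":0.0},{"wx":0.1,"wy":0,"wz":0,"dx":0.01,"dy":0,"dz":0.0001,"claw":0.0}]'

```text
time: 12.55
ee_pos: [0.5305, 0.1661, 0.1973]
ee_rot: [0.213, -3.125, -0.065]
force: [1.8, -0.3, 0.2]
grip_width: 0.01
```

```bash
python3 st.py
```

```text
force [ 1.7548 -0.2756  0.1594]
wrist_torque [ 0.2608 -0.4235 -0.2334]
ee_pos [0.5305 0.1661 0.1973]
ee_rot [ 0.2133 -3.1247 -0.0647]
```

Request:
send_rows --increments '[{"wx":-0.15,"wy":0,"wz":0,"dx":0.001,"dy":0,"dz":0.0002,"claw":0.0},{"wx":-0.15,"wy":0,"wz":0,"dx":0.003,"dy":0,"dz":0.0002,"claw":0.0},{"wx":-0.15,"wy":0,"wz":0,"dx":0.005,"dy":0,"dz":0.0002,"claw":0.0}]'

```text
time: 12.92
ee_pos: [0.5257, 0.1654, 0.1972]
ee_rot: [0.213, -3.125, -0.069]
force: [2.4, -0.8, 0.7]
grip_width: 0.0101
```

```bash
python3 st.py
```

```text
force [ 2.4186 -0.8129  0.7366]
wrist_torque [ 0.1698 -0.4525 -0.1719]
ee_pos [0.5257 0.1654 0.1972]
ee_rot [ 0.2134 -3.1246 -0.0687]
```

Request:
send_rows --increments '[{"wx":0,"wy":0,"wz":0,"dx":0.002,"dy":0,"dz":0,"claw":0.0},{"wx":0,"wy":0,"wz":0,"dx":0.004,"dy":0,"dz":0,"claw":0.0}]'

```text
time: 13.18
ee_pos: [0.5207, 0.1647, 0.1966]
ee_rot: [0.214, -3.122, -0.068]
force: [-0.8, -0.3, -4.4]
grip_width: 0.0099
```

Request:
send_rows --increments '[{"wx":0,"wy":0,"wz":0,"dx":0.0015,"dy":0,"dz":0,"claw":0.0},{"wx":0,"wy":0,"wz":0,"dx":0.003,"dy":0,"dz":0,"claw":0.0}]'

```text
time: 13.42
ee_pos: [0.518, 0.1644, 0.1965]
ee_rot: [0.214, -3.122, -0.068]
force: [0.4, 0.9, -3.8]
grip_width: 0.0102
```

```bash
python3 st.py; python3 - <<'E'
from station import ctrl
import cv2
I=ctrl.get_image("scene")["color"];cv2.imwrite("pics/scene5.png",I)
cv2.imwrite("pics/z5.png",cv2.resize(I[190:350,310:480],None,fx=4.5,fy=4.5,interpolation=cv2.INTER_CUBIC))
E
```

```text
force [ 0.4341  0.8619 -3.7782]
wrist_torque [-0.2695 -0.0307 -0.1076]
ee_pos [0.518  0.1644 0.1965]
ee_rot [ 0.2137 -3.1224 -0.068 ]
```

View pics/z5.png

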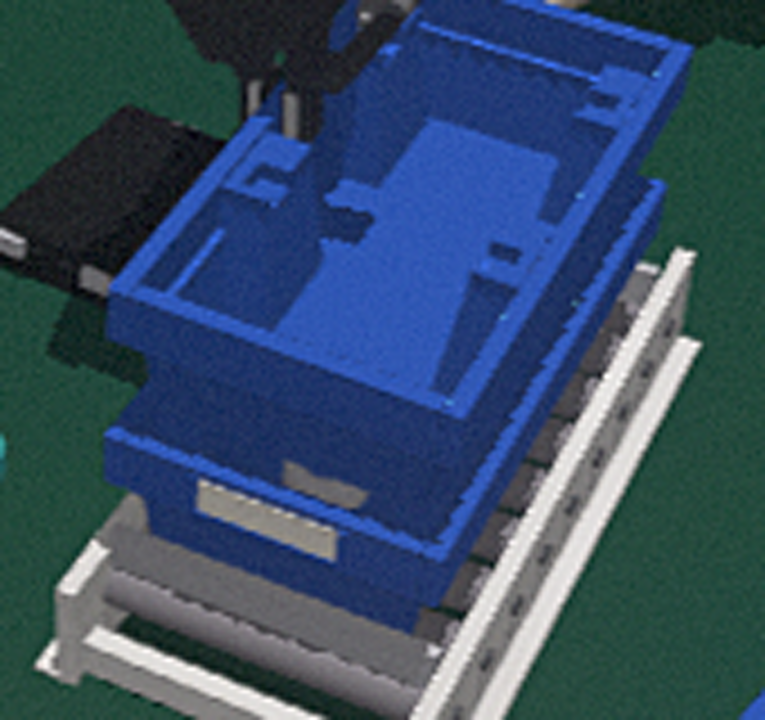

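Request:
send_rows --increments '[{"wx":0,"wy":0,"wz":0,"dx":0,"dy":0,"dz":0.001,"claw":0.0},{"wx":0,"wy":0,"wz":0,"dx":0,"dy":-0.0001,"dz":0.002,"claw":0.0},{"wx":0,"wy":0,"wz":0,"dx":0,"dy":-0.0001,"dz":0.002,"claw":0.0}]'

```text
time: 13.85
ee_pos: [0.5187, 0.1645, 0.195]
ee_rot: [0.213, -3.124, -0.069]
force: [0.8, 0.1, -2.9]
grip_width: 0.0103
```

```bash
python3 st.py
```

```text
force [ 0.8426  0.103  -2.9204]
wrist_torque [-0.2892  0.0154 -0.0231]
ee_pos [0.5187 0.1645 0.195 ]
ee_rot [ 0.2133 -3.124  -0.0687]
```

Request:
send_rows --increments '[{"wx":0,"wy":0,"wz":0,"dx":0,"dy":0,"dz":0.001,"claw":0.0},{"wx":0,"wy":0,"wz":0,"dx":0,"dy":-0.0001,"dz":0.0015,"claw":0.0},{"wx":0,"wy":0,"wz":0,"dx":0,"dy":-0.0001,"dz":0.0015,"claw":0.0}]'

```text
time: 14.22
ee_pos: [0.5187, 0.1644, 0.1936]
ee_rot: [0.213, -3.124, -0.069]
force: [-0.5, -0.3, -3.3]
grip_width: 0.0101
```

```bash
python3 st.py
```

```text
force [-0.4909 -0.3441 -3.3377]
wrist_torque [-3.41e-01 -3.00e-04  1.84e-02]
ee_pos [0.5187 0.1644 0.1936]
ee_rot [ 0.2134 -3.1242 -0.0687]
```

Request:
send_rows --increments '[{"wx":0,"wy":0,"wz":0,"dx":0,"dy":0,"dz":0.001,"claw":0.0},{"wx":0,"wy":0,"wz":0,"dx":0,"dy":-0.0001,"dz":0.002,"claw":0.0},{"wx":0,"wy":0,"wz":0,"dx":0,"dy":-0.0001,"dz":0.002,"claw":0.0}]'

```text
time: 14.6
ee_pos: [0.5187, 0.1644, 0.1916]
ee_rot: [0.213, -3.124, -0.069]
force: [-0.6, -0.3, -2.8]
grip_width: 0.0099
```

```bash
python3 st.py
```

```text
force [-0.6171 -0.3429 -2.8035]
wrist_torque [-0.2384 -0.0353  0.04  ]
ee_pos [0.5187 0.1644 0.1916]
ee_rot [ 0.2132 -3.1244 -0.0688]
```

Request:
send_rows --increments '[{"wx":0,"wy":0,"wz":0,"dx":0,"dy":0,"dz":0.001,"claw":0.0},{"wx":0,"wy":0,"wz":0,"dx":0,"dy":-0.0001,"dz":0.0015,"claw":0.0},{"wx":0,"wy":0,"wz":0,"dx":0,"dy":-0.0001,"dz":0.0015,"claw":0.0}]'

```text
time: 14.98
ee_pos: [0.5188, 0.1644, 0.1902]
ee_rot: [0.213, -3.125, -0.069]
force: [-0.3, -0.8, -0.9]
grip_width: 0.0098
```

```bash
python3 st.py
```

```text
force [-0.2666 -0.7523 -0.9101]
wrist_torque [-0.2509 -0.0554 -0.0201]
ee_pos [0.5188 0.1644 0.1902]
ee_rot [ 0.2133 -3.1247 -0.0687]
```

Request:
send_rows --increments '[{"wx":0,"wy":0,"wz":0,"dx":0,"dy":0,"dz":0.0005,"claw":0.0},{"wx":0,"wy":0,"wz":0,"dx":0,"dy":0,"dz":0.0007,"claw":0.0},{"wx":0,"wy":0,"wz":0,"dx":0,"dy":0,"dz":0.0007,"claw":0.0}]'

```text
time: 15.35
ee_pos: [0.5188, 0.1644, 0.1895]
ee_rot: [0.213, -3.125, -0.069]
force: [-0.0, -1.0, -0.5]
grip_width: 0.0097
```

```bash
python3 st.py
```

```text
force [-0.0421 -0.967  -0.471 ]
wrist_torque [-0.2517 -0.1241 -0.0565]
ee_pos [0.5188 0.1644 0.1895]
ee_rot [ 0.2132 -3.1246 -0.0687]
```

Request:
send_rows --increments '[{"wx":0,"wy":0,"wz":0,"dx":0,"dy":-0.0001,"dz":0.0005,"claw":0.0},{"wx":0,"wy":0,"wz":0,"dx":0,"dy":-0.0001,"dz":0.0008,"claw":0.0},{"wx":0,"wy":0,"wz":0,"dx":0,"dy":-0.0001,"dz":0.0008,"claw":0.0}]'

```text
time: 15.72
ee_pos: [0.5188, 0.1643, 0.1887]
ee_rot: [0.213, -3.125, -0.069]
force: [0.1, -2.7, -0.7]
grip_width: 0.0095
```

```bash
python3 st.py
```

```text
force [ 0.1397 -2.7258 -0.6928]
wrist_torque [-0.2921 -0.1193 -0.0139]
ee_pos [0.5188 0.1643 0.1887]
ee_rot [ 0.2133 -3.1245 -0.0686]
```

Request:
send_rows --increments '[{"wx":0,"wy":0,"wz":0,"dx":0,"dy":-0.0003,"dz":0,"claw":0.0},{"wx":0,"wy":0,"wz":0,"dx":0,"dy":-0.0004,"dz":0.0005,"claw":0.0},{"wx":0,"wy":0,"wz":0,"dx":0,"dy":-0.0004,"dz":0.0007,"claw":0.0}]'

```text
time: 16.1
ee_pos: [0.5188, 0.164, 0.1882]
ee_rot: [0.213, -3.125, -0.069]
force: [-1.8, -1.9, 3.0]
grip_width: 0.01
```

```bash
python3 st.py;  python3 - <<'E'
from station import ctrl
import cv2
I=ctrl.get_image("scene")["color"];cv2.imwrite("pics/scene6.png",I)
cv2.imwrite("pics/z6.png",cv2.resize(I[190:350,310:480],None,fx=4.5,fy=4.5,interpolation=cv2.INTER_CUBIC))
E
```

```text
force [-1.7594 -1.8505  2.9636]
wrist_torque [-0.1396  0.0434  0.0171]
ee_pos [0.5188 0.164  0.1882]
ee_rot [ 0.2134 -3.1247 -0.0689]
```

View pics/z6.png

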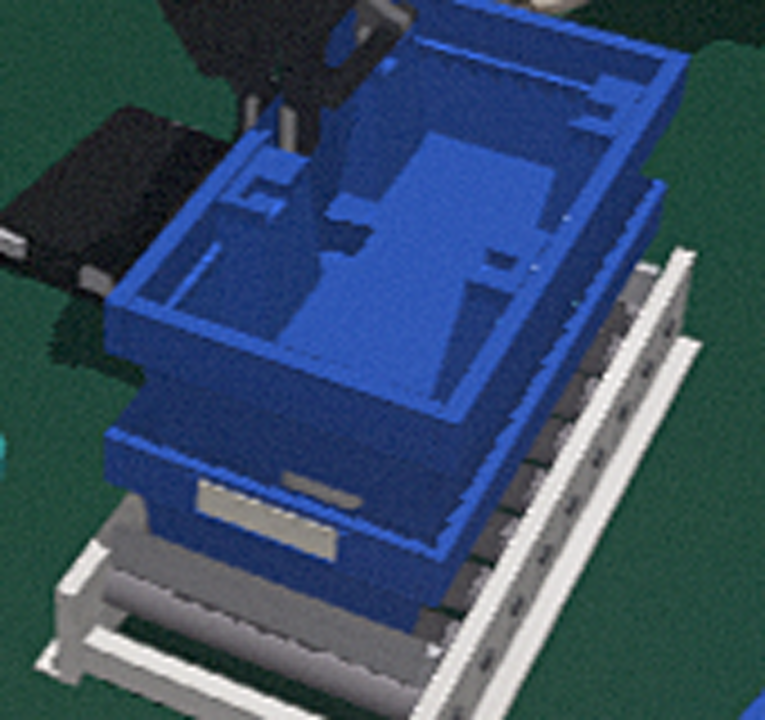

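Request:
send_rows --increments '[{"wx":0.15,"wy":0,"wz":0,"dx":0,"dy":-0.0001,"dz":-0.0002,"claw":0.0},{"wx":0.3,"wy":0,"wz":0,"dx":0,"dy":-0.0001,"dz":-0.0003,"claw":0.0},{"wx":0.3,"wy":0,"wz":0,"dx":0,"dy":-0.0001,"dz":-0.0003,"claw":0.0}]'

```text
time: 16.52
ee_pos: [0.5188, 0.164, 0.1882]
ee_rot: [0.214, -3.125, -0.061]
force: [0.2, -0.8, 1.3]
grip_width: 0.0099
```

```bash
python3 st.py
```

```text
force [ 0.2218 -0.8086  1.3165]
wrist_torque [ 0.1581 -0.1685 -0.0313]
ee_pos [0.5188 0.164  0.1882]
ee_rot [ 0.2136 -3.125  -0.0607]
```

The load is centred between the four feet and bottomed 9 mm below the runway height, so I'm releasing.

Request:
send_rows --force 20 --increments '[{"wx":0,"wy":0,"wz":0,"dx":0,"dy":0,"dz":0,"claw":0.012},{"wx":0,"wy":0,"wz":0,"dx":0,"dy":0,"dz":0,"claw":0.02},{"wx":0,"wy":0,"wz":0,"dx":0,"dy":0,"dz":0,"claw":0.035},{"wx":0,"wy":0,"wz":0,"dx":0,"dy":0,"dz":0,"claw":0.045},{"wx":0,"wy":0,"wz":0,"dx":0,"dy":0,"dz":0,"claw":0.045}]'

```text
time: 17.15
ee_pos: [0.5188, 0.1639, 0.1882]
ee_rot: [0.213, -3.125, -0.061]
force: [-0.1, 0.0, 0.3]
grip_width: 0.045
```

```bash
python3 st.py;  python3 - <<'E'
from station import ctrl
import cv2
I=ctrl.get_image("scene")["color"];cv2.imwrite("pics/scene7.png",I)
cv2.imwrite("pics/z7.png",cv2.resize(I[190:350,310:480],None,fx=4.5,fy=4.5,interpolation=cv2.INTER_CUBIC))
E
```

```text
force [-0.1473  0.0455  0.2946]
wrist_torque [-0.0382  0.0319  0.0082]
ee_pos [0.5188 0.1639 0.1882]
ee_rot [ 0.2134 -3.1248 -0.0606]
```

View pics/z7.png

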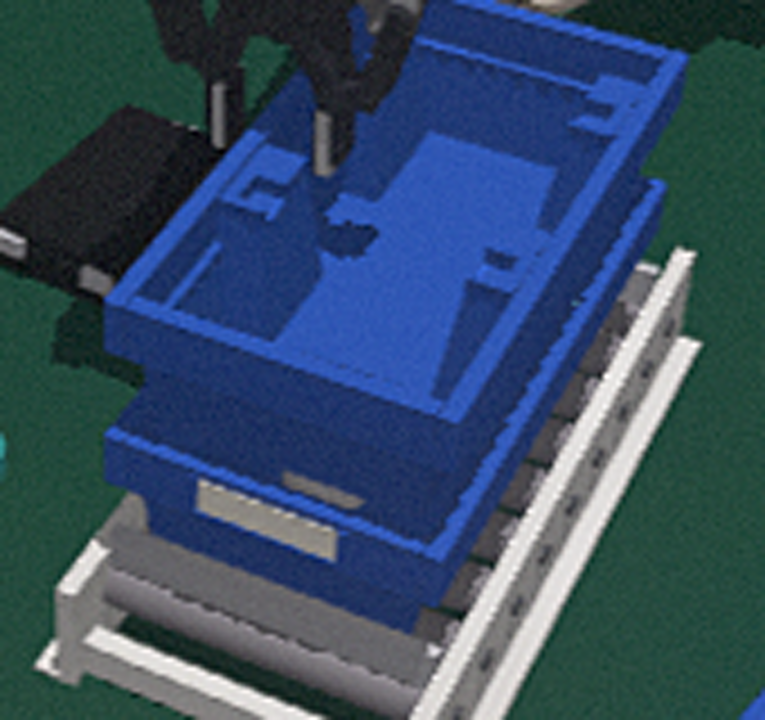

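The tote did not move on release. Both fingers are clear of the rim, at crop (220,110) and (325,145), so I'm retreating.

Request:
send_rows --increments '[{"wx":0,"wy":0,"wz":0,"dx":0,"dy":0,"dz":-0.02,"claw":0.045},{"wx":0,"wy":0,"wz":0,"dx":0,"dy":0,"dz":-0.06,"claw":0.045},{"wx":0,"wy":0,"wz":0,"dx":0,"dy":0,"dz":-0.12,"claw":0.045},{"wx":0,"wy":0,"wz":0,"dx":0,"dy":-0.05,"dz":-0.14,"claw":0.045},{"wx":0,"wy":0,"wz":0,"dx":0,"dy":-0.11,"dz":-0.14,"claw":0.045},{"wx":0,"wy":0,"wz":0,"dx":0,"dy":-0.17,"dz":-0.14,"claw":0.045},{"wx":0,"wy":0,"wz":0,"dx":0,"dy":-0.23,"dz":-0.14,"claw":0.045},{"wx":0,"wy":0,"wz":0,"dx":0,"dy":-0.28,"dz":-0.14,"claw":0.045},{"wx":0,"wy":0,"wz":0,"dx":0,"dy":-0.28,"dz":-0.14,"claw":0.045},{"wx":0,"wy":0,"wz":0,"dx":0,"dy":-0.28,"dz":-0.14,"claw":0.045}]'

```text
time: 18.45
ee_pos: [0.5583, -0.1183, 0.317]
ee_rot: [0.213, -3.125, -0.062]
force: [-0.1, 0.5, 0.1]
grip_width: 0.0453
```

```bash
python3 - <<'E'
from station import ctrl
import cv2,numpy as np
from cf import *
I={}
for n in("scene","top"):
    a=ctrl.get_image(n)["color"];cv2.imwrite(f"pics/{n}8.png",a);I[n]=a
cv2.imwrite("pics/z8.png",np.hstack([cv2.resize(I[n],(400,300),interpolation=cv2.INTER_AREA) for n in I]))
q=[.5247,.2398,.128,.1355,0,0]
def patch(im,c,r=14,f=9):
    x,y=c;p=cv2.resize(im[y-r:y+r,x-r:x+r],None,fx=f,fy=f,interpolation=cv2.INTER_CUBIC)
    cv2.putText(p,f"{x-r},{y-r}",(8,20),0,.45,(255,255,255),1);return cv2.convertScaleAbs(p,alpha=1.5)
A=[patch(I[n],tuple(np.round(proj(C[n],X(q,P))).astype(int)[i])) for n,P in(("scene",LS),("top",LT)) for i in range(3)]
cv2.imwrite("pics/c8.png",np.vstack([np.hstack(A[:3]),np.hstack(A[3:])]))
E
python3 st.py
```

```text
force [ 0.0621  0.567  -0.2148]
wrist_torque [ 0.0305  0.0276 -0.022 ]
ee_pos [ 0.5584 -0.1174  0.3174]
ee_rot [ 0.2158 -3.1249 -0.0609]
```

View pics/z8.png

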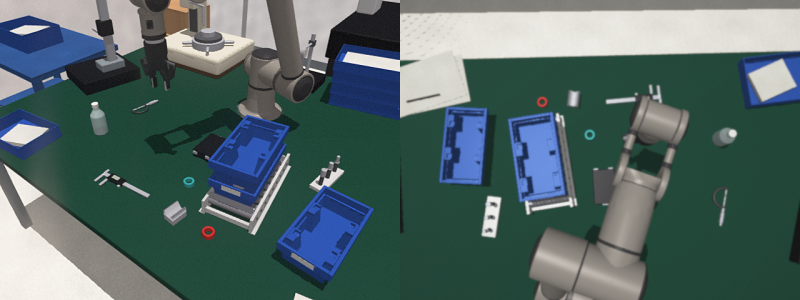

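View pics/c8.png

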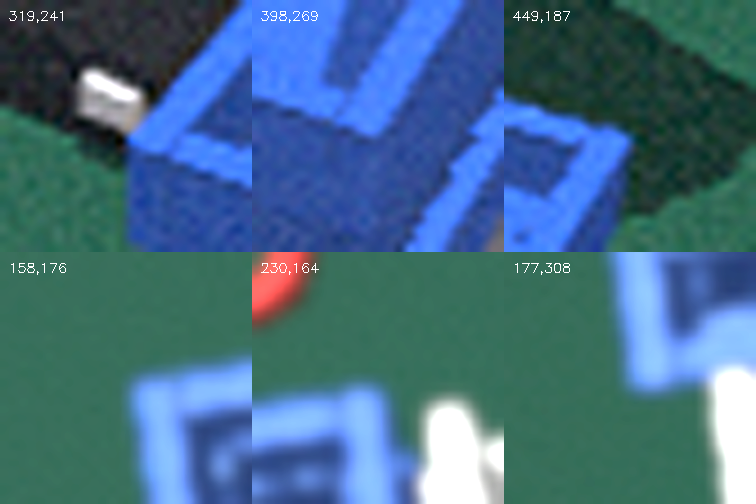

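```bash
python3 - <<'E'
from cf import *
ls=[(332.8,286.1),(408,314.8),(457.9,230.1)];lt=[(180.3,195.8),(247.7,185.4),(197.3,321.7)]
us=[(332.9,256.3),(411.6,283.8),(462.8,202)];ut=[(172.1,190.1),(244.4,178.4),(190.6,322.9)]
for nm,s,t,z in(("L",ls,lt,.05),("U",us,ut,.128)):
    q0=[.53,.24,z,.137,0,0]
    S=("scene",LS,np.array(s));T=("top",LT,np.array(t))
    show(nm,solve([S,T],[0,1,2,3],q0));show(nm,solve([S,T],range(6),q0))
E
```

```text
L [525.09 240.37  47.86   7.71   0.     0.  ] rms px 0.27
L [ 5.2478e+02  2.3979e+02  4.8270e+01  7.7200e+00  2.4000e-01 -3.3000e-01] rms px 0.25
U [524.4  239.82 125.3    7.77   0.     0.  ] rms px 0.37
U [ 5.2466e+02  2.4006e+02  1.2504e+02  7.7700e+00 -1.9000e-01  1.2000e-01] rms px 0.36
```

```bash
python3 -c "
from station import ctrl
print(ctrl.hand_in())"
```

```text
the job is handed in; nothing more can be done
None
```

The empty tote is stacked on the loaded tote, turned half round, and the job was handed in at about 18.5 s. All measurements say it is home, but `hand_in` gives no verdict.

**What I did:**
- I gripped the tote by its +y rim, lifted it and turned it half a turn. I tilted the tool about 3.4° to take out the sag.
- I lowered it onto the runways by feel and levelled it from the wrist moments. Then I slid it about 20 mm in -x at about 4 N of contact load until the support vanished.
- I lowered it into the saddles until it bottomed. The highest contact force I saw was about 9 N.

**Last checks:**
- **Height:** The tool bottomed 9 mm below runway height, which matches the pocket depth. The load was centred between the four feet before I let go.
- **Release:** The tote did not move when the fingers opened, and the force on the tool went back to about zero.
- **Position:** The camera fit put the tote within about 0.5 mm of the loaded tote in x and y, and in line to 0.06°.
- **Surroundings:** The loaded tote had not visibly moved, and the pictures show the bystanders in place. I did not measure the bystanders.

**Where checks were weaker:**
- **Height and tilt by camera:** The fit gave the tote 77 mm above the loaded one, where 78 mm is expected. It showed apparent tilts of up to about 0.45° between the totes, which is within the noise of the fit.
- **Rubbing:** There was a brief sideways rub of about 2.7 N while lowering into the saddles, which I eased by moving the tote a few tenths of a millimetre sideways.
- **Rings:** They are hidden under the stacked tote, so I could not see them at the end. Nothing I did touched them.

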